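Feel out the hidden socket and pin the floating table

ROBOT

A 6-joint arm with a two-finger parallel gripper is mounted at the origin on a cart in front of the work surface, level with it; the furniture and walls round the work are solid. World frame = base frame: x ahead of the robot, y to its left, z up, the work surface at z = 0. Lengths are in mm, angles in rad, forces in N, time in s.
With the tool pointing down it reaches from about 375 to 925 mm from the base axis. Payload 5.7 kg.
Tool frame: the origin (TCP) lies at the very end of the fingers, on their centre line; the grasp point (between the pads) lies 19 mm behind it (manip.grip_depth is the distance from the TCP to the grasp point, in mm); z points along the fingers, y is the line along which they close (so a half turn about z gives the same grasp; the last joint's range is limited). The gripper opens to 85 mm and grips with 20 to 120 N. Pads are 22 mm wide; open, the fingers measure 114 mm over their backs; the gripper's body (76 mm by 85 mm) begins 54 mm behind the grasp point. The pads swing forward as they close: fully open they stand 13 mm farther back than shut.
Start: joints at [-1.272, 0.359, 1.51, -0, 1.272, -0.115], TCP at [241.237, -549.334, 231.267] pointing down, gripper open.
Joint ranges: [-2.97, 2.97], [-1.01, 2.36], [0.21, 2.38], [-0.96, 4.11], [0.2, 2.71], [-2.98, 2.98]. Speed limits (rad/s): [2.39, 2.39, 3.14, 3.14, 3.14, 3.14].

INTERFACE

Orientations are given as a unit quaternion [x, y, z, w].
In Python, from plant import manip gives the robot as it stands. Calls block until the motion is done:
- manip.move_ptp(position, orientation): joint-space move of the TCP to a pose.
- manip.servo_line(position, attitude=None, vel=150): straight line of the TCP; attitude=None keeps the orientation; vel is the mean speed in mm/s.
- manip.movej(angles): joint-space move.
- manip.gripper_open() and manip.grab(squeeze=None): open the fingers fully, or close them until they stop; squeeze is the grip in N (None keeps the last).
- manip.wait(seconds).
- manip.inverse_kinematics(position, orientation): joint angles nearest the present ones, or None.
- manip.get_state(): the state.
- manip.camera(name): name is "side" or "top" or "wrist"; returns the picture (384x512x3 uint8, red, green, blue); there is no depth.
- manip.get_calibration(name): a dict with "fovy" (degrees; the focal length in pixels is half the picture's height over the tangent of half this angle, whatever the lens; pixels are square), "cx", "cy" (the principal point, pixels), "eye" and "attitude" of the camera in the world; the wrist camera has in their place "hand_eye" (4x4, takes a point from camera to tool coordinates, whose origin is the TCP and whose axes are the flange's). Camera axes: x right, y up, looking along -z (the intrinsics and any distortion apply to the point x, -y, -z); pixel columns grow to the right and rows downward; lengths in mm; the calibration is good to about 2 mm. A picture is of the moment at which its call begins: read the wrist's pose just before it. get_calibration takes no time and is no camera call.
A pose or a line that the arm cannot do raises manip.IKError and nothing moves.
- manip.sign_off(): hands the job in; it is judged then, once.
Trained networks look in the newest picture that a camera, given by its name, has taken for a name from the list of things; names that differ only in an ending like _2 or _b are one class to them, and where a whole thing is asked for, a point or a joint stands for the part that bears it (a point fixed in the world has none). Each returns a list of dicts, best first, with "p" (0 to 1); they miss things now and then, are a little off and sometimes report something else, mostly with a low value. They report only what shows in the picture. A call takes as long as a camera call.
- manip.find_in(camera, thing): "centre" ([column, row] in pixels, amid what is visible of it).
- manip.regions_of(camera, thing): "region" (384x512 bool, what is visible of it) and "centre" ([column, row] in pixels, amid what is visible of it).
The state is a dict: "time": time; "joints": joint angles; "dq": joint speeds; "tau": joint torques, N m; "ee_pos": TCP position; "orientation": TCP orientation; "contact_force": force on the tool from outside, world axes, zero at the start; "ft_torque": the same for the moment, N m; "gripper_width": finger opening in mm; "gripper_force": force on a finger pad.
Only numpy, scipy, OpenCV 4.12 (cv2) and the standard library are available. Lean on these libraries where they do the work, as an engineer would, in place of code of your own. Each camera call takes 0.05 s, during which the arm holds its last target. There are 200 camera calls.

TASK

Lock the floating table of the grey grinding fixture: lift the red-knobbed locking pin out of the rack, feel for the covered hole in the black table by sweeping the pin's nose lightly over the face inside the window, and let the pin sink fully home, its collar flat on the table, then let go of it. Press gently all the while, never harder than 40 N, and leave the blue-knobbed spare pin and the other things where they are.

Things in the scene. Friction and masses are not known exactly. Their poses are not given: they have to be found in the camera images.
- pin: Red-knobbed locking pin, upright in the rack at the start, 78 mm long, about 0.16 kg. Origin at its nose end, z towards the knob. From the origin up: steel shank to 31 mm, 12 mm in diameter, its lowest 3 mm tapering to a flat nose 9 mm across; collar 26 mm in diameter to 35 mm; neck 18 mm; round grip knob 22 mm in diameter from 43 to 78 mm.
- pin_tip (a point): The centre of the flat nose end of the red pin (same point as the pin's origin).
- spare_pin: Spare pin of the same shape and origin with a blue knob, standing in the rack's other hole; stays there.
- rack_top (a point): Centre of the top of the pin rack, a fixed aluminium block 124 (its x) x 56 (its y) mm, 40 mm high, black 130 x 62 mm foot. Two holes, 15 mm wide and 36 mm deep, 32 mm either side of the centre along x, each hold a pin with its collar on the block; which pin is in which varies.
- fixture: Grey fixture fixed to the worktop, 140 x 140 mm, 51 mm high; origin at the centre of its underside, z up. Its bright metal cover has a 60 x 60 mm square window in the middle; the flat hard black table shows in it, 5 mm below the cover's top. Springs carry the table: it yields straight down, 1 mm per 5 N beyond 4 N, to a stop at 5 mm, but stays put under sideways pushes below about 80 N.
- window (a point): Window centre, on the black face; axes as the fixture's. Not the hole: that blind hole, 14 mm wide, 1.5 mm chamfer, 40 mm deep, lies up to 9 mm off along each of x and y, hidden by a flush black spring plug that looks like the face. The plug yields under 0.5 N to 1 N; the pin's weight holds it down. Fully home, the pin's nose is 31 mm below the face.
- petri_dish: White open dish, 70 mm across, 14 mm high, bystander; origin at the centre of its underside.
- beaker: White beaker, 73 mm across, 86 mm high, bystander; origin at the centre of its underside.
- specimen_1: Dark red resin-mounted specimen, 30 mm across, 18 mm high, on the shallow aluminium tray (90 x 170 mm, rim 18 mm high); bystander; origin at the centre of its underside.
- specimen_3: Green specimen, same size, on the tray; bystander; origin at the centre of its underside.
- specimen_4: Tan specimen, same size, on the tray; bystander; origin at the centre of its underside.

How it is judged (in metres and radians):
On the way, in this order (a step that is already met when the one before it is completed fails the run):
1. the red pin is lifted clear of the rack (z of pin_tip in the frame of rack_top above 0.01 m), for 0.1 s.
2. the pin's nose is brought down to the table's face inside the window (horizontal distance between pin_tip and window below 0.022 m and z of pin_tip in the frame of window below 0.006 m).
At the end, for the whole second after the job is handed in: The red pin is in the table's hole, nose at least 28 mm below the face (31 = home) and within 16 mm of the window's centre, upright within 0.08 rad, at rest, let go. Spare pin upright, within 12 mm of its start; dish, beaker, specimens within 20 mm of theirs (z of pin_tip in the frame of window below -0.028 m and horizontal distance between pin_tip and window below 0.016 m and angle between pin's own z axis and vertical below 0.08 rad and linear speed of pin below 0.01 m/s and contact force between pin and the fingers below 0.1 N and distance of spare_pin from where it was at the start of the episode below 0.012 m and angle between spare_pin's own z axis and vertical below 0.1 rad and distance of each of petri_dish, beaker, specimen_1, specimen_3, specimen_4 from where it was at the start of the episode below 0.02 m); the robot touches nothing.
It fails at once if the pin is pressed against the fixture with more than 40 N (contact force between pin and fixture above 40 N).
It fails at once if the spare pin is pulled out or shifted by more than 12 mm (distance of spare_pin from where it was at the start of the episode above 0.012 m).
It fails at once if the dish, the beaker or a specimen is shifted by more than 20 mm (distance of any of petri_dish, beaker, specimen_1, specimen_3, specimen_4 from where it was at the start of the episode above 0.02 m).
It also fails if it takes over 61 s, if anything falls off the work surface, if the arm or the gripper's body presses on something with over 40 N, if the wrist force passes 120 N, or if a joint passes its speed limit or range.

## Working session

There is one attempt and no reset: what is moved stays moved. The work goes in short steps, each a Python script; the robot and the scene stay as the last script left them, time stands still between calls to the robot, and variables do not carry over. Pictures are saved under pics/ and viewed, at most 10 in all, crops included, and the job is handed in when it is done.

```bash
ls; mkdir -p pics; python3 - <<'E'
from plant import manip
import cv2,numpy as np
ims=[]
for n in ["top","side"]:
    im=manip.camera(n); print(n,manip.get_calibration(n))
    for t in ["pin","spare_pin","fixture","window","rack_top"]:
        print(t,[(np.round(d["centre"],1),round(d["p"],2)) for d in manip.find_in(n,t)[:3]])
    cv2.imwrite(f"pics/{n}0.png",cv2.resize(im[:,:,::-1],(800,600)))
print(manip.get_calibration("wrist"),manip.get_state(),manip.grip_depth)
E
```

```text
pics
top {'fovy': 50.27556057309629, 'cx': 253.9419053348712, 'cy': 202.60476089440104, 'eye': array([ 359.53812042,  183.86459923, 1396.34624851]), 'attitude': array([-0.03991834,  0.03142395,  0.71641877, -0.69581838])}
pin [(array([187.7, 198.6]), 0.56)]
spare_pin [(array([184.3, 223.2]), 0.45)]
fixture [(array([244.9, 197.8]), 0.95)]
window [(array([247.2, 197.5]), 0.83)]
rack_top [(array([189.6, 209.5]), 0.68)]
side {'fovy': 54.09100842733597, 'cx': 257.0400931232301, 'cy': 187.8931416466619, 'eye': array([  55.20797262, 1018.97840933,  649.96808306]), 'attitude': array([-0.10490238,  0.47712529,  0.84680817, -0.21038742])}
pin [(array([199.4, 233. ]), 0.64)]
spare_pin [(array([221.6, 239.1]), 0.57)]
fixture [(array([235.4, 206.7]), 0.87)]
window [(array([211.9, 252.1]), 0.72), (array([237.1, 205. ]), 0.68)]
rack_top [(array([175.1, 284.7]), 0.17)]
{'fovy': 65.38913541722374, 'cx': 259.1089535289458, 'cy': 187.09412745141142, 'hand_eye': array([[-3.56169767e-04,  9.53116415e-01,  3.02603657e-01,
         7.75093411e+01],
       [ 9.99999010e-01, -7.23806053e-05,  1.40499478e-03,
[... 221 characters left out ...]
: array([-1.27205915e+00,  3.58771481e-01,  1.51039589e+00,  4.29209890e-06,
        1.27248048e+00, -1.15101769e-01]), 'dq': array([-0.00036031, -0.00214558, -0.00128292, -0.0010355 , -0.00143127,
        0.00013279]), 'tau': array([-9.42834340e-04, -5.27294111e+01, -2.78918356e+01, -3.73158809e-04,
        2.26803539e-03,  3.15640847e-07]), 'ee_pos': array([ 241.26385951, -549.33417125,  231.28533837]), 'orientation': array([ 9.78668568e-01,  2.05445449e-01, -4.88109229e-07, -2.76729731e-05]), 'contact_force': array([0.6159305 , 0.02984374, 0.42615677]), 'ft_torque': array([-0.03792612, -0.03023359, -0.02153562]), 'gripper_force': 0.0, 'gripper_width': 85.59619223862184} 18.700000000000003
```

View pics/top0.png

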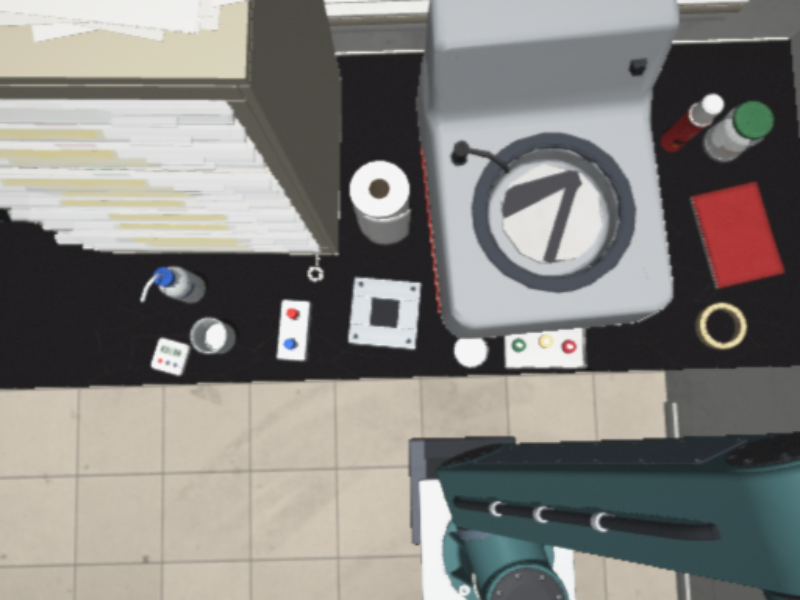

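View pics/side0.png

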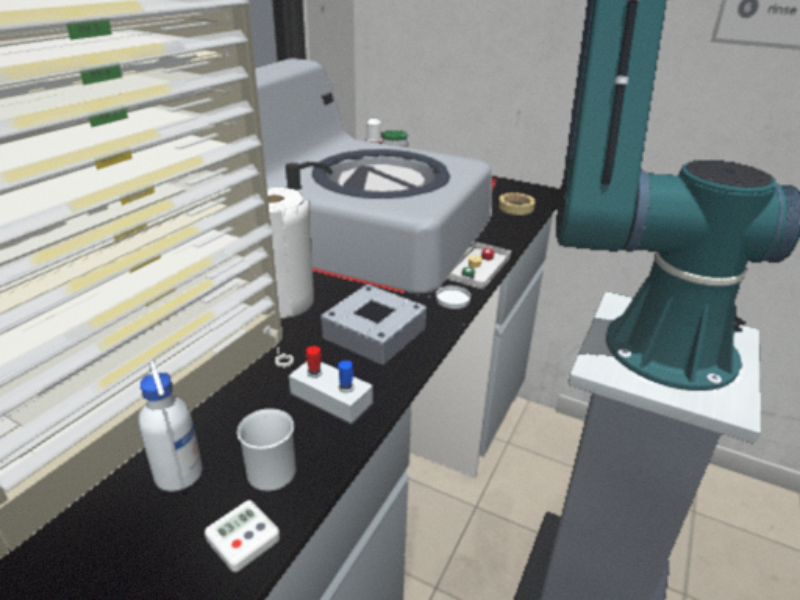

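The top view (800x600) shows the rack at (293,330), with the red pin at (292,313) and the blue one at (291,343). The fixture window is at (383,313), the polisher is to the right and the shelf at upper left. The side view agrees, with the red pin on the shelf side of the rack.

```bash
cat > h.py <<'E'
from plant import manip
import cv2,numpy as np
from scipy.spatial.transform import Rotation as R
def cam(n,st=None):
    c=manip.get_calibration(n); f=192/np.tan(np.radians(c["fovy"])/2)
    if n=="wrist":
        T=np.eye(4);T[:3,:3]=R.from_quat(st["orientation"]).as_matrix();T[:3,3]=st["ee_pos"]
        T=T@c["hand_eye"]; return f,c["cx"],c["cy"],T[:3,3],T[:3,:3]
    return f,c["cx"],c["cy"],c["eye"],R.from_quat(c["attitude"]).as_matrix()
def ray(C,p):
    f,cx,cy,e,M=C; d=M@np.array([(p[0]-cx)/f,-(p[1]-cy)/f,-1]); return e,d/np.linalg.norm(d)
def onz(C,p,z):
    e,d=ray(C,p); return e+d*(z-e[2])/d[2]
def tri(rs):
    A=sum(np.eye(3)-np.outer(d,d) for e,d in rs); b=sum((np.eye(3)-np.outer(d,d))@e for e,d in rs)
    return np.linalg.solve(A,b)
def blob(im,col,near,r=15):
    h=cv2.cvtColor(im,cv2.COLOR_RGB2HSV).astype(int)
    m=(h[...,1]>130)&(h[...,2]>60)
    m&=((h[...,0]<8)|(h[...,0]>172)) if col=="red" else ((h[...,0]>100)&(h[...,0]<130))
    v,u=np.nonzero(m); k=np.hypot(u-near[0],v-near[1])<r
    return np.array([u[k].mean(),v[k].mean()]),k.sum()
E
python3 - <<'E'
from h import *
np.set_printoptions(precision=1,suppress=True)
t=manip.camera("top");s=manip.camera("side");T=cam("top");S=cam("side")
for c,a,b in (("red",(187,200),(200,231)),("blue",(186,220),(221,240))):
    p,n=blob(t,c,a,8);q,m=blob(s,c,b,14); print(c,p,n,q,m,tri([ray(T,p),ray(S,q)]),onz(T,p,80))
k=1/1.5625
for nm,p,z in (("win",(383,313),46),("win corners",(371,297),46),("",(398,298),46),("",(397,328),46),("",(370,327),46),("fixture tl",(355,278),51),("tr",(421,284),51),("br",(415,349),51),("bl",(348,342),51),("rack tl",(284,300),40),("rack tr",(310,301),40),("rack br",(306,361),40),("bl",(278,358),40),("shelf base",(335,253),0),("polisher nearleft",(450,325),80),("dish",(470,351),10)):
    print(nm,onz(T,np.array(p)*k,z))
# IK candidates above pin
p=tri([ray(T,blob(t,"red",(187,200),8)[0]),ray(S,blob(s,"red",(200,231),14)[0])])
for yaw in np.arange(-np.pi,np.pi,np.pi/4):
    q=(R.from_euler("z",yaw)*R.from_quat([1,0,0,0])).as_quat()
    print(yaw,manip.inverse_kinematics([p[0],p[1],250],q))
E
```

```text
red [186.7 200.3] 29 [200.3 228.2] 136 [507.7 416.6  74.1] [507.2 415.7  80. ]
blue [184.9 219.7] 33 [220.9 237.5] 135 [444.3 422.8  74. ] [444.4 422.   80. ]
win [505.  227.2  46. ]
win corners [540.1 251.9  46. ]
 [536.2 194.4  46. ]
 [472.2 198.4  46. ]
 [476.  255.6  46. ]
fixture tl [581.2 284.7  51. ]
tr [564.  144.7  51. ]
br [426.3 161.7  51. ]
bl [445.2 302.5  51. ]
rack tl [540.  438.8  40. ]
rack tr [536.2 383.1  40. ]
rack br [408.2 393.5  40. ]
bl [416.3 452.9  40. ]
shelf base [647.1 331.7   0. ]
polisher nearleft [472.3  88.5  80. ]
dish [420.6  42.2  10. ]
-3.141592653589793 [ 0.6  0.4  1.4 -0.   1.4 -1. ]
-2.356194490192345 [ 0.6  0.4  1.4 -0.   1.4 -1.8]
-1.5707963267948966 [ 0.6  0.4  1.4 -0.   1.4 -2.6]
-0.7853981633974483 [ 0.6  0.4  1.4 -0.   1.4  2.9]
0.0 [ 0.6  0.4  1.4 -0.   1.4  2.2]
0.7853981633974483 [ 0.6  0.4  1.4 -0.   1.4  1.4]
1.5707963267948966 [ 0.6  0.4  1.4 -0.   1.4  0.6]
2.356194490192345 [ 0.6  0.4  1.4 -0.   1.4 -0.2]
```

```bash
python3 - <<'E'
from h import *
np.set_printoptions(precision=2,suppress=True)
yaw=np.pi-0.098; q=(R.from_euler("z",yaw)*R.from_quat([1,0,0,0])).as_quat()
a=manip.get_state()["joints"]
manip.move_ptp([165,-400,400],manip.get_state()["orientation"])
manip.move_ptp([350,260,400],q)
for i,(x,y) in enumerate(((505,320),(495,415),(505,228))):
    manip.move_ptp([x,y,230],q); manip.wait(0.2)
    st=manip.get_state(); im=manip.camera("wrist"); C=cam("wrist",st)
    np.savez(f"w{i}.npz",im=im,p=st["ee_pos"],o=st["orientation"])
    print(i,st["time"],st["ee_pos"])
    for t in ("pin","spare_pin","window"):
        print(t,[(d["centre"],d["p"],onz(C,d["centre"],46 if t=="window" else 75)) for d in manip.find_in("wrist",t)[:2]])
    cv2.imwrite(f"pics/w{i}.png",im[:,:,::-1])
E
```

```text
0 5.2167 [505.06 320.22 231.92]
pin [([345.6, 164.9], 0.97, array([508.14, 408.69,  75.  ]))]
spare_pin [([353.8, 98.6], 0.9, array([443.49, 417.2 ,  75.  ]))]
window [([172.5, 165.8], 0.87, array([497.75, 222.94,  46.  ]))]
1 6.0833 [495.12 413.94 229.99]
pin [([256.1, 182.4], 0.66, array([506.75, 409.03,  75.  ]))]
spare_pin [([260.8, 118.6], 0.78, array([442.89, 420.18,  75.  ]))]
window [([99.1, 182.0], 0.57, array([497.13, 230.38,  46.  ]))]
2 7.2583 [505.18 229.5  229.97]
pin [([433.1, 155.6], 0.72, array([506.11, 405.27,  75.  ]))]
spare_pin []
window [([253.1, 161.8], 0.76, array([501.37, 222.74,  46.  ])), ([433.5, 157.5], 0.5, array([515.89, 422.42,  46.  ]))]
```

View pics/w1.png

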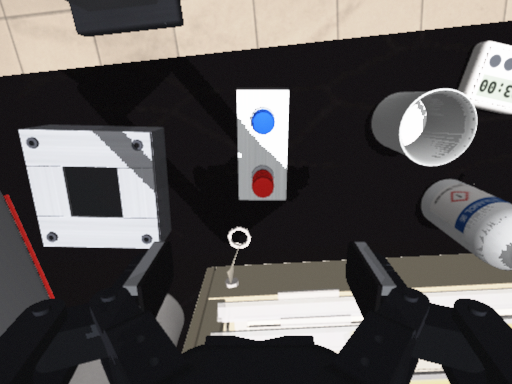

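View pics/w2.png

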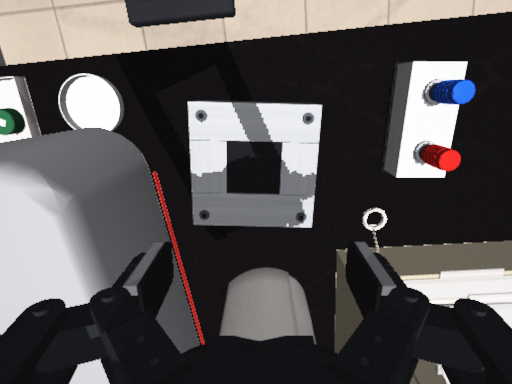

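Red knob in w1 is at (262,184) and blue at (262,122). In w2 the window corners are at about (228,141), (283,141), (281,194) and (227,194), and the cover corners at about (189,102), (322,103), (315,228) and (193,227).

```bash
python3 - <<'E'
from h import *
np.set_printoptions(precision=1,suppress=True)
D=[np.load(f"w{i}.npz") for i in range(3)]
Cs=[cam("wrist",dict(ee_pos=d["p"],orientation=d["o"])) for d in D]
for c,near in (("red",((345,164),(262,184),(438,157))),("blue",((353,98),(262,122),None))):
    rs=[]
    for d,C,n in zip(D,Cs,near):
        if n is None: continue
        p,k=blob(d["im"],c,n,28); rs.append(ray(C,p)); print(p,k,onz(C,p,72))
    P=tri(rs); print(c,P,"w0+w1",tri(rs[:2]))
# window corners
for i,n in ((2,(255,168)),(0,(172,166))):
    g=cv2.cvtColor(D[i]["im"],cv2.COLOR_RGB2GRAY); 
    m=(g<45).astype(np.uint8); _,lab=cv2.connectedComponents(m,connectivity=4)
    r=(lab==lab[n[1],n[0]]).astype(np.uint8); cs=cv2.findContours(r,0,2)[0]
    box=cv2.boxPoints(cv2.minAreaRect(max(cs,key=cv2.contourArea)))
    print(i,r.sum(),box.tolist()); W=[onz(Cs[i],b,51) for b in box]; W2=[onz(Cs[i],b,46) for b in box]
    print(np.array(W),np.mean(W,0),np.mean(W2,0))
F=[onz(Cs[2],b,51) for b in ((189,102),(322,103),(315,228),(193,227))]
print(np.array(F),np.mean(F,0))
E
```

```text
[351.1 164.6] 543 [509.2 415.2  72. ]
[262.3 183.2] 468 [509.1 415.3  72. ]
[441.5 157.2] 764 [509.5 415.7  72. ]
red [509.1 415.2  72.6] w0+w1 [509.2 415.3  71.8]
[357.4 100.4] 603 [445.6 421.6  72. ]
[262.5 121.3] 421 [445.9 421.6  72. ]
blue [445.8 421.6  72. ] w0+w1 [445.8 421.6  72. ]
2 2729 [[227.0, 142.0], [280.0, 142.0], [280.0, 193.0], [227.0, 193.0]]
[[475.9 197.3  51. ]
 [481.4 253.9  51. ]
 [539.1 249.6  51. ]
 [533.3 189.8  51. ]] [507.4 222.6  51. ] [508.7 222.4  46. ]
0 2592 [[145.0, 149.0], [200.0, 149.0], [200.0, 199.0], [145.0, 199.0]]
[[475.2 198.3  51. ]
 [481.1 257.7  51. ]
 [538.3 248.6  51. ]
 [532.1 185.9  51. ]] [506.7 222.6  51. ] [507.9 221.   46. ]
[[431.1 163.6  51. ]
 [445.4 300.2  51. ]
 [586.5 287.3  51. ]
 [571.3 144.7  51. ]] [508.6 223.9  51. ]
```

```bash
python3 - <<'E'
from h import *
np.set_printoptions(precision=2,suppress=True)
q=(R.from_euler("z",np.pi-0.098)*R.from_quat([1,0,0,0])).as_quat()
manip.move_ptp([509.2,415.3,150],q)
manip.servo_line([509.2,415.3,52],vel=100)
manip.grab(80); s=manip.get_state(); print(s["time"],s["gripper_width"],s["gripper_force"],s["ee_pos"],s["contact_force"])
manip.servo_line([509.2,415.3,130],vel=80)
manip.wait(.2); s=manip.get_state(); print(s["time"],s["gripper_width"],s["ee_pos"],s["contact_force"])
manip.servo_line([508,223.5,110],vel=150); manip.wait(.3)
s=manip.get_state(); print(s["time"],s["ee_pos"],s["contact_force"])
w=manip.camera("wrist");t=manip.camera("side")
cv2.imwrite("pics/g.png",np.vstack([w[:,:,::-1],cv2.resize(t[150:270,150:310,::-1],(512,384))])[:600])
E
```

```text
10.0333 20.10118008832367 78.00845503807068 [509.34 415.4   52.4 ] [-1.65 -0.63  4.39]
11.3583 19.968566423869 [508.88 415.09 129.33] [-0.52  0.5  -1.05]
13.0917 [507.97 223.91 109.99] [ 0.16  0.42 -0.5 ]
```

View pics/g.png

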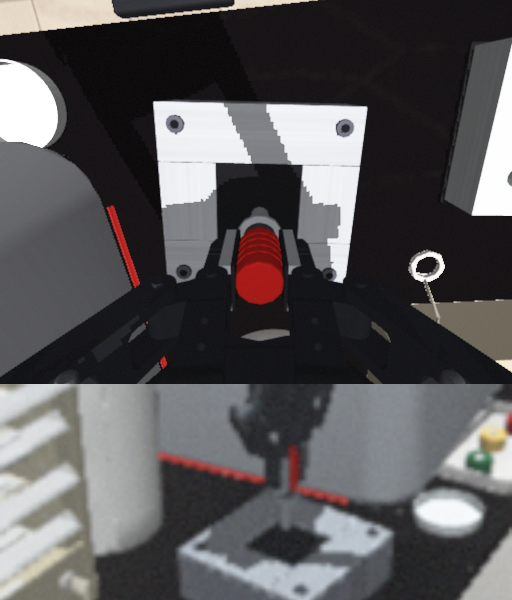

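```bash
cat >> h.py <<'E'
def F(n=6):
    a=[]
    for _ in range(n):
        a.append(manip.get_state()["contact_force"]); manip.wait(0.01)
    return np.mean(a,0)
E
python3 - <<'E'
from h import *
np.set_printoptions(precision=2,suppress=True)
x,y=508,223.5
manip.servo_line([x,y,95],vel=60); manip.wait(.2); b=F(15); np.save("b.npy",b); print("base",b,manip.get_state()["time"])
z=95
while z>84:
    z-=0.5; manip.servo_line([x,y,z],vel=20); f=F(4)-b
    if z<92: print(z,manip.get_state()["ee_pos"][2],f)
    if f[2]>4: break
print(manip.get_state()["time"])
E
```

```text
base [ 0.07  0.19 -1.77] 13.9167
91.5 91.45794929777506 [ 0.39  0.02 -0.07]
91.0 90.97776086882426 [-0.11  0.08  0.65]
90.5 90.47257477014472 [-0.03 -0.37  0.18]
90.0 89.9836681784973 [-0.23 -0.2   0.01]
89.5 89.45293940806826 [-0.31 -0.32  0.06]
89.0 89.21346461130351 [-0.86 -0.72  2.85]
88.5 88.74851582622796 [-0.88 -0.36  5.82]
17.6
```

```bash
python3 - <<'E'
from h import *
np.set_printoptions(precision=2,suppress=True)
b=np.load("b.npy"); c0=np.array([508,223.5]); Rz=R.from_euler("z",-0.1).as_matrix()[:2,:2]
# square spiral, pitch 4 mm, to +-10.5 mm, sampled every 2 mm
P=[];p=np.zeros(2);d=np.array([1.,0]);n=1
while n<=6:
    for _ in range(2):
        for k in range(2*n):
            p=p+2*d; P.append(p.copy())
        d=np.array([-d[1],d[0]])
    n+=1
z=88.4; found=None
for p in P:
    if np.abs(p).max()>11: continue
    w=c0+Rz@p
    manip.servo_line([*w,z],vel=25); f=F(2)-b
    if f[2]>11: z+=0.3
    elif f[2]<2.5:
        manip.servo_line([*w,z-1],vel=15); g=F(4)-b
        print("low",p,w,f,g)
        if g[2]<3.5: found=w; break
        manip.servo_line([*w,z],vel=15)
    if manip.get_state()["time"]>38: break
s=manip.get_state();print(found,f,s["ee_pos"],s["time"],z)
E
```

```text
low [-4.  0.] [504.02 223.9 ] [ 0.21 -0.11  1.48] [-0.06 -0.57  0.96]
[504.02 223.9 ] [ 0.21 -0.11  1.48] [503.08 223.64  86.83] 20.55 88.4
```

```bash
python3 - <<'E'
from h import *
np.set_printoptions(precision=2,suppress=True)
b=np.load("b.npy"); w=np.array([504.02,223.9]); z=87.4; log=[];t0=manip.get_state()["time"]
while z>57.8:
    step=0.5 if z>82 else 1.5
    zt=max(z-step,57.8); manip.servo_line([*w,zt],vel=30); f=F(3)-b; l=np.hypot(*f[:2])
    log.append((zt,*w,*f))
    if f[2]>25 or manip.get_state()["time"]>t0+14: break
    if l>1.5: w=w+f[:2]/l*min(0.5,0.1*l)
    if f[2]>6: z=zt+0.3 if f[2]>12 else zt+step; 
    else: z=zt
    if z<63 and f[2]>6: break
print(np.array(log)[-45:]); s=manip.get_state();print(s["ee_pos"],s["time"])
E
```

```text
[[ 86.9  504.02 223.9   -0.03  -0.15   0.43]
 [ 86.4  504.02 223.9    0.03  -0.89   0.95]
 [ 85.9  504.02 223.9   -0.42  -1.52   0.77]
 [ 85.4  503.98 223.75  -0.25  -1.65   1.  ]
 [ 84.9  503.95 223.58   0.16  -1.41   1.  ]
 [ 84.4  503.95 223.58  -0.21  -1.61   1.18]
 [ 83.9  503.93 223.42  -0.15  -1.19   0.93]
 [ 83.4  503.93 223.42  -0.05  -0.64   0.78]
 [ 82.9  503.93 223.42   0.21  -0.45   0.85]
 [ 82.4  503.93 223.42  -0.29   0.25   0.12]
 [ 81.9  503.93 223.42   0.22  -0.65   0.31]
 [ 80.4  503.93 223.42  -0.08  -0.63  -0.07]
 [ 78.9  503.93 223.42  -0.14  -0.57   0.58]
 [ 77.4  503.93 223.42   0.19  -0.03   0.62]
 [ 75.9  503.93 223.42  -0.27  -0.85   0.53]
 [ 74.4  503.93 223.42   0.11  -0.02   0.91]
 [ 72.9  503.93 223.42  -0.17  -0.18   1.21]
 [ 71.4  503.93 223.42   0.09  -0.42   0.68]
 [ 69.9  503.93 223.42  -0.52  -0.45   0.92]
 [ 68.4  503.93 223.42  -0.24  -0.63   0.64]
 [ 66.9  503.93 223.42  -0.28  -0.13   0.41]
 [ 65.4  503.93 223.42  -0.27  -1.08   0.72]
 [ 63.9  503.93 223.42   0.04  -0.69   0.46]
 [ 62.4  503.93 223.42   0.45  -0.28   0.75]
 [ 60.9  503.93 223.42   0.44  -0.38   1.16]
 [ 59.4  503.93 223.42   0.53  -0.97   1.11]
 [ 57.9  503.93 223.42  -0.84  -0.92   4.81]
 [ 57.8  503.93 223.42  -0.23  -1.35   5.9 ]]
[504.07 223.44  58.  ] 28.25
```

```bash
python3 - <<'E'
from h import *
manip.servo_line([503.93,223.42,58.2],vel=10)
manip.gripper_open(); manip.wait(.3)
manip.servo_line([503.93,223.42,230],vel=120); manip.wait(.5)
s=manip.get_state(); w=manip.camera("wrist"); C=cam("wrist",s); t=manip.camera("side")
r=manip.find_in("wrist","pin"); print(s["time"],s["contact_force"],[(d["centre"],d["p"],onz(C,d["centre"],80)) for d in r[:2]])
cv2.imwrite("pics/e.png",np.vstack([w[:300,:,::-1],cv2.resize(t[150:270,150:310,::-1],(512,384))[84:]])[:600])
E
```

```text
31.5333 [ 0.42669692 -0.32857089  0.12470599] [([257.7, 170.5], 0.96, array([501.80272845, 221.62998204,  80.        ]))]
```

View pics/e.png

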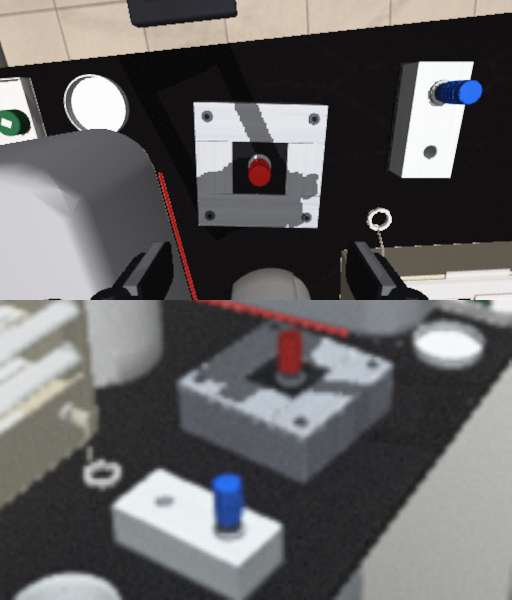

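The red pin stands upright in the window at (260,172), with its collar on the table. The spare pin has not moved, and the gripper is clear.

```bash
python3 -c "
from plant import manip
print(manip.sign_off())"
```

```text
the job is handed in; nothing more can be done
None
```

The red pin is fully home in the table's hole and let go, with its collar down on the table; the spare pin stayed in its hole, and the job was handed in at about 32 s, with no verdict shown.

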